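# Unbolt the sagging lathe guard gate with the pull bar and hold it ajar

## Task

The bolt on the lathe's guard gate has sagged and its head is caught behind the bent-up lip of the keeper: take the red-handled pull bar from its rest, put its steel rod through the yellow ring on the bolt, lift the bolt over the lip while pulling it sideways out of the keeper (fully back, towards the gate's hinge; lift it free, do not force it), then, with the rod still through the ring, push the spring-closed gate away from you until it stands about 20 degrees ajar. Finish while holding it there with the bar gripped in your hand and the rod in the ring: do not let go. Touch the guard, gate and bolt with the bar only, and leave the carton, tin, wooden leg and vise where they are.

Things in the scene. Friction and masses are not known exactly. Their poses are not given: they have to be found in the camera images.
- guard: Green steel guard frame, fixed on the bench, 360 mm wide, 190 high; carries gate, bolt and keeper. Origin on the bench below the front face of the shut gate's lock rail; +x points through the gate, away from the robot (the rod enters the ring and the gate is pushed that way), +y along the gate from keeper to hinge, +z up. Below, mm in 'guard frame' mean this frame.
- keeper: Steel keeper on the frame's right post (guard frame y -140 to -100); origin same as the guard's. A 6 mm thick upright lip at y -98 to -92 mm, top at z 132, on which the bolt lies, its 30 mm head hooked behind (y -112 to -100). A back wall up to z 190 stops the gate until the bolt is drawn at least 25 mm.
- ring (a point): Centre of the yellow ring welded upright on the bolt: hole 20 mm, outside 30 mm, wire 5 mm. Bolted, it is at about (-28, -46, 161) mm in the guard frame, 28 mm in front of the lock rail, and its hole looks along guard x (point axes then parallel to the guard's, tilting with the bolt). It moves with bolt and gate.
- gate_hinge (a point): Point on the gate's vertical hinge axis, at (12, 165, 160) mm in the guard frame. The gate spans y -94 to +163 mm, top at z 187; its lock rail is a solid flat bar, y -82 to +152, z 129 to 187, front face x = 0 when shut, which the rod's tip can push.
- gate (a joint): Gate angle, rad: 0 shut, grows as the bolt side swings away along guard +x (counter-clockwise seen from above), to 1.2. A spring pulls it shut with 0.45 N m at 0 to 0.65 N m at 0.6 rad, so some 3 N on the ring's line; it closes if let go.
- bolt_draw (a joint): Travel of the bolt (12 mm steel rod along y, axis 28 mm in front of the rail, about 150 mm up, in two strap guides at y 36 and 108 mm standing 46 mm out from the rail) along guard +y, m: 0 in the keeper, 0.055 fully drawn; friction about 1.2 N, stays where left. The lip lets the head pass only while lifted.
- bolt_lift (a joint): Lift of the bolt about a pivot 90 mm from the ring on the hinge side, rad: 0 lying on the keeper's lip, up to 0.22 (ring 20 mm up), -0.06 hanging free. About 0.07 (ring 6 mm up) clears the lip; 0.1 to 0.15 is comfortable. Lift before pulling hard: the head is rough and jams on the lip. Lifting takes about 1.5 N at the ring; it drops back by its weight.
- bar: Pull bar, loose, about 0.11 kg: red square handle 20 x 20 x 90 mm with an 8 mm round steel rod, 75 mm long, out of one end. Origin on the axis of the handle at the place to grip (5 mm from the handle's middle towards the rod); +x along the bar to the rod's tip at x = 115 mm; the handle spans x = -50 to +40 mm. It starts level, 50 mm above the bench, +z up.
- bar_tip (a point): Tip (rounded) of the bar's steel rod, 115 mm ahead of the bar's origin.
- bar_rest: Wooden rest, fixed, on the bench left or right of the robot's middle: base 120 x 50 x 10 mm with two 8 mm thick saddles that carry the bar at 44 mm behind and 52 mm ahead of the grip place, with cheeks up to 48 and 54 mm; between them the handle is free on both sides and below for 88 mm. Origin on the bench below the bar's grip place, +x along the bar.
- carton: Open cardboard box 100 x 130 x 60 mm, bystander; origin under its centre.
- wax_tin: Metal tin 66 mm in diameter, 50 mm high, bystander; origin under its centre.
- turned_leg: Short turned wooden leg standing upright, 48 mm in diameter, 110 mm high, bystander; origin under its centre.
- vise: Small blue vise 110 x 70 x 70 mm with a 90 mm tommy bar, bystander; origin under its centre.
Not all that is in view belongs to the job. Of the things that look like the bar, the smallest one is meant.

How it is judged:
On the way, in this order (a step that is already met when the one before it is completed fails the run):
1. the gripped bar's rod is through the ring, the bolt still in the keeper (x of bar_tip in the frame of ring above 0.004 m and y of bar_tip in the frame of ring between -0.014 and 0.014 m and z of bar_tip in the frame of ring between -0.014 and 0.014 m and distance between bar_tip and ring below 0.05 m and contact force between the fingers and bar above 2 N and value of joint bolt_draw below 0.012 m), for 0.2 s.
2. the bolt is drawn out of the keeper by the bar in its ring, the gate still shut (x of bar_tip in the frame of ring above 0.004 m and y of bar_tip in the frame of ring between -0.014 and 0.014 m and z of bar_tip in the frame of ring between -0.014 and 0.014 m and distance between bar_tip and ring below 0.05 m and contact force between the fingers and bar above 2 N and value of joint bolt_draw above 0.04 m and value of joint gate below 0.15 rad), for 0.1 s.
At the end, for the whole second after the job is handed in: Bar still gripped (over 2 N), over 100 mm up, its rod tip at least 4 mm through the ring; bolt drawn over 30 mm; the bar, bearing on gate or bolt with over 0.5 N, holds the gate still (under 0.1 rad/s), 0.2 to 0.55 rad (11 to 31 degrees) open (x of bar_tip in the frame of ring above 0.004 m and y of bar_tip in the frame of ring between -0.022 and 0.022 m and z of bar_tip in the frame of ring between -0.022 and 0.022 m and distance between bar_tip and ring below 0.05 m and contact force between the fingers and bar above 2 N and value of joint bolt_draw above 0.03 m and value of joint gate between 0.2 and 0.55 rad and velocity of joint gate between -0.1 and 0.1 rad/s and contact force between bar and guard above 0.5 N and height (world z) of bar above 0.1 m); the arm keeps its last pose, push and grip.
It fails at once if the bolt or gate is forced: the bar presses on it with over 45 N (contact force between bar and guard above 45 N).
It fails at once if the gripper or arm touches guard, gate or bolt (contact force between any of the fingers, the arm and guard above 1 N).
It fails at once if the carton, wax tin, turned leg or vise is pushed away (over 30 mm) or knocked over (distance of any of carton, wax_tin, turned_leg, vise from where it was at the start of the episode above 0.03 m or angle between any of carton, wax_tin, turned_leg, vise's own z axis and vertical above 0.5 rad).
It also fails if it takes over 48 s, if anything falls off the work surface, if the arm or the gripper's body presses on something with over 40 N, if the wrist force passes 120 N, or if a joint passes its speed limit or range.

## Robot

A 6-joint arm with a two-finger parallel gripper is mounted at the origin on the work surface. World frame = base frame: x ahead of the robot, y to its left, z up, the work surface at z = 0. Lengths are in m, angles in rad, forces in N, time in s.
With the tool pointing down it reaches from about 0.35 to 0.975 m from the base axis. Payload 4.9 kg.
Tool frame: the origin (TCP) lies at the very end of the fingers, on their centre line; the grasp point (between the pads) lies 19 mm behind it (manip.grip_depth is the distance from the TCP to the grasp point, in m); z points along the fingers, x is the direction in which the jaws open and shut, and the axes are right-handed (so a half turn about z gives the same grasp; the last joint's range is limited). The gripper opens to 85 mm and grips with 20 to 120 N. Pads are 22 mm wide; open, the fingers measure 114 mm over their backs; the gripper's body (76 mm by 85 mm) begins 54 mm behind the grasp point. The pads swing forward as they close: fully open they stand 13 mm farther back than shut.
Start: joints at [-1.312, 0.053, 1.613, -0, 1.476, -0.119], TCP at [0.231, -0.581, 0.231] pointing down, gripper open.
Joint ranges: [-3.01, 3.01], [-1.01, 2.22], [0.06, 2.58], [-1.02, 4.17], [0.09, 2.62], [-3.14, 3.14]. Speed limits (rad/s): [2.57, 2.57, 3.14, 3.14, 3.14, 3.14].

## Interface

Orientations are given as a unit quaternion [w, x, y, z].
In Python, from plant import manip gives the robot as it stands. The module is installed in compiled form; this text tells all that it offers.
- The arm moves only by the shell command python3 -m crank 'ROWS' [OPENING]. ROWS is JSON, a list of rows, each a list of 4 numbers: the shift along the tool's x, y, z in cm, then the turn about the tool's z in units of 6 degrees (1.0 is 6 degrees). A call has 1 to 10 rows; each row shifts and turns the commanded pose from where the row before left it, along the tool's axes as they then stand; what a row does not reach is not made up. A row lasts 1/12 s, in which the tool goes at most 41.7 mm and 7.16 degrees, less where a joint would pass 70% of its speed; a pose out of reach is approached as far as the arm can. A call with a gripper value outside its range is refused whole. OPENING is the opening, from 0 (shut) to 1 (fully open), set as the call begins (- or left out, the last holds). The fingers move at their own pace and stop on an object; the grip force is fixed at half the most. Time passes only in rows, so rows that do not move let the fingers close. It gives the time, the measured TCP pose, the force and the opening at its end, in the units of the state.
- manip.state(): the state, without advancing time (a new reading comes with each control period).
- manip.grab_frame(name): name is "scene" or "top" or "wrist"; returns a dict with "img" (384x512x3 uint8, red, green, blue), "intrinsics" (3x3 intrinsics, pixels), "position" and "orientation" of the camera in the world. Camera axes: x right, y up, looking along -z (the intrinsics and any distortion apply to the point x, -y, -z); pixel columns grow to the right and rows downward; lengths in m; the calibration is good to about 2 mm. The wrist camera is an equidistant fisheye: a pixel r from the principal point sees the ray r / f radians off the axis. A picture is of the moment at which its call begins. There is no depth.
- manip.job_done(): hands the job in, once; it reports no verdict.
The state is a dict: "time": time; "joint_pos": joint angles; "joint_vel": joint speeds; "joint_efforts": joint torques, N m; "tool_pos": TCP position; "tool_rot": TCP orientation; "contact_force": force on the tool from outside, world axes, zero at the start; "ft_torque": the same for the moment, N m; "gripper_width": opening from 0.0 (shut) to 1.0 (fully open).
Only numpy, scipy, OpenCV 4.12 (cv2) and the standard library are available. Lean on these libraries where they do the work, as an engineer would, in place of code of your own. Each camera call takes 0.05 s, during which the arm holds its last target.

## Working session

There is one attempt and no reset: what is moved stays moved. The work goes in short steps, Python scripts to look and compute and a shell command to move; the robot and the scene stay as the last step left them, time stands still between calls to the robot, and variables do not carry over. Pictures are saved under pics/ and viewed, and the job is handed in when it is done.

```bash
mkdir -p pics
cat > h.py <<'E'
import numpy as np, cv2
from plant import manip
from scipy.spatial.transform import Rotation as R
def rot(q): return R.from_quat([q[1],q[2],q[3],q[0]])
def ray(f,u,v):
    K=np.array(f['intrinsics']); d=np.array([(u-K[0,2])/K[0,0],-(v-K[1,2])/K[1,1],-1.])
    d=rot(f['orientation']).apply(d); return np.array(f['position']),d/np.linalg.norm(d)
def onz(f,u,v,z):
    p,d=ray(f,u,v); return p+d*(z-p[2])/d[2]
def proj(f,P):
    K=np.array(f['intrinsics']); c=rot(f['orientation']).inv().apply(np.array(P)-f['position'])
    return np.array([K[0,2]+K[0,0]*c[0]/-c[2],K[1,2]+K[1,1]*-c[1]/-c[2]])
def tri(f1,p1,f2,p2):
    a,d=ray(f1,*p1);b,e=ray(f2,*p2)
    s=np.linalg.lstsq(np.c_[d,-e],b-a,rcond=None)[0]
    x,y=a+s[0]*d,b+s[1]*e
    return (x+y)/2,np.linalg.norm(x-y)
def save(n,img,s=1,crop=None):
    if crop: x0,y0,x1,y1=crop; img=img[y0:y1,x0:x1]
    img=cv2.resize(img,None,fx=s,fy=s,interpolation=cv2.INTER_CUBIC)
    cv2.imwrite('pics/'+n+'.png',img[:,:,::-1])
E
python3 - <<'E'
from h import *
import pickle
for n in ['scene','top','wrist']:
    f=manip.grab_frame(n); pickle.dump(f,open(n+'0.pkl','wb')); save(n+'0',f['img'],1.5)
    print(n,f['position'],f['orientation'],np.array(f['intrinsics']).tolist())
print(manip.state(), manip.grip_depth)
E
```

```text
scene [1.62217164 0.84810864 1.27374613] [0.38535365 0.18024649 0.39482457 0.8143263 ] [[467.64611479983586, 0.0, 258.59034967339124], [0.0, 467.64611479983586, 192.24497048807228], [0.0, 0.0, 1.0]]
top [ 0.33367016 -0.08189948  1.45608399] [ 0.71285807  0.05031499 -0.04470888 -0.69807083] [[436.62075665359924, 0.0, 250.83881328947942], [0.0, 436.62075665359924, 197.61925323571094], [0.0, 0.0, 1.0]]
wrist [ 0.30717233 -0.55085372  0.37145169] [ 0.81674866 -0.13273939  0.09223109 -0.55389105] [[297.3186396354542, 0.0, 257.56642510882926], [0.0, 297.3186396354542, 191.03559341370206], [0.0, 0.0, 1.0]]
{'time': 0.15, 'joint_pos': array([-1.31203044e+00,  5.32042826e-02,  1.61397708e+00, -1.94292349e-05,
        1.47600666e+00, -1.19008119e-01]), 'joint_vel': array([-0.00169224, -0.00265409, -0.00340051, -0.00055767,  0.00170153,
       -0.00177184]), 'joint_efforts': array([ 2.48790930e-04, -3.94240952e+01, -3.70721984e+01, -5.92683364e-05,
        4.65354969e-03, -6.26975208e-06]), 'tool_pos': array([ 0.23039758, -0.58045869,  0.23034692]), 'tool_rot': array([-5.15989959e-04,  8.27300792e-01, -5.61758635e-01, -6.08398385e-04]), 'contact_force': array([-0.01270282, -0.25548895,  0.14368787]), 'ft_torque': array([ 0.02180185,  0.00311091, -0.0225503 ]), 'gripper_width': 0.9995721063709334} 0.0187
```

View pics/scene0.png

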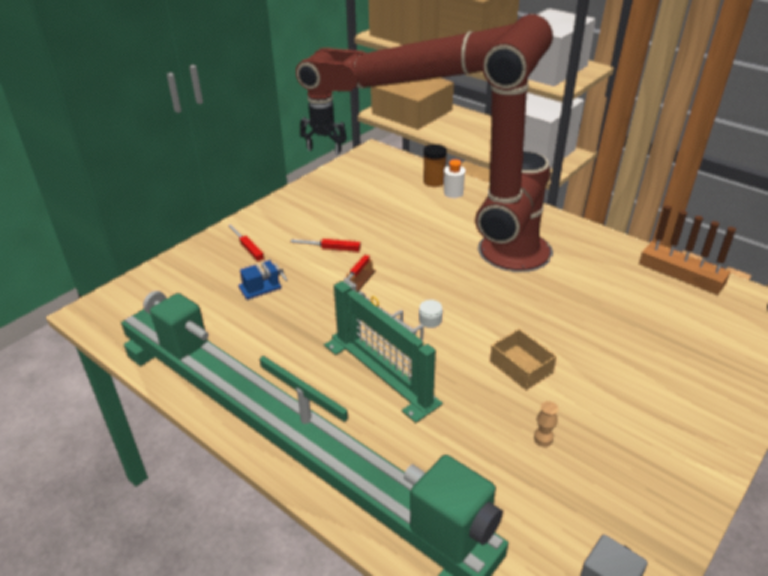

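View pics/top0.png

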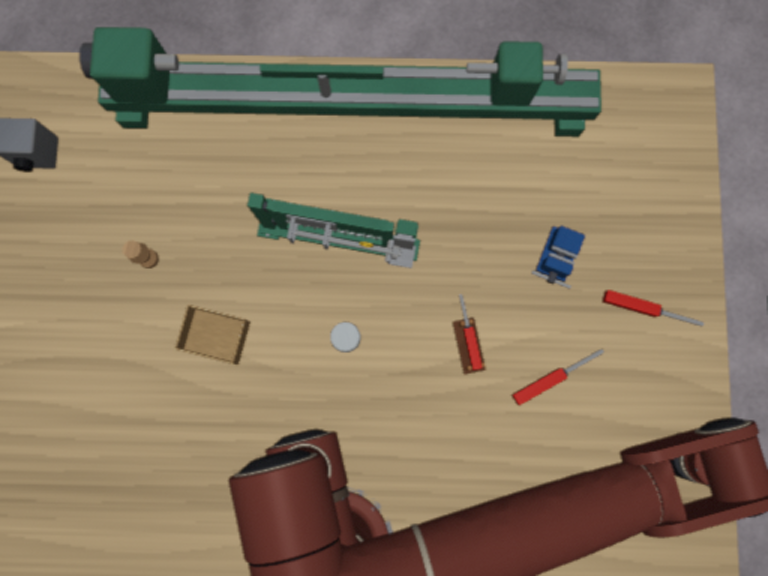

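View pics/wrist0.png

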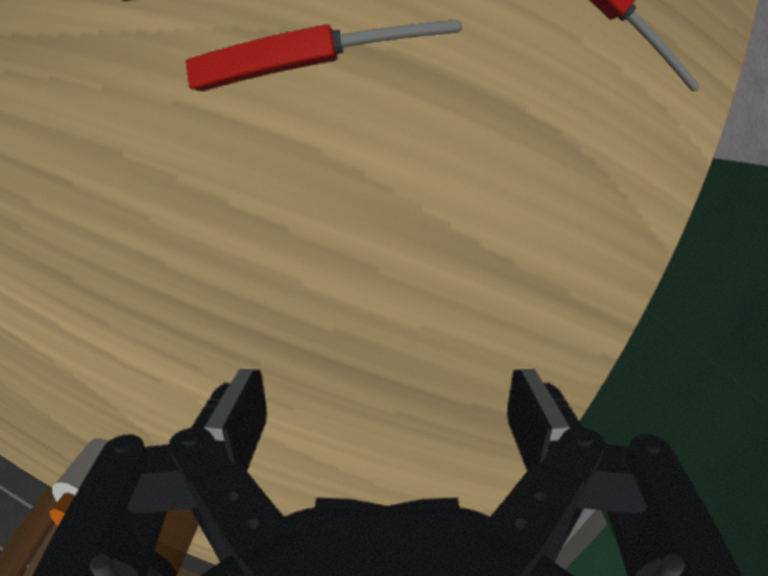

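Top view, original 512×384 pixels. There are three red bars: A at (313,232) on the wooden rest, B at (367,254) lying loose, and C at (430,203) lying loose. A is the shortest and the only one on a rest, so it fits the description. I'll confirm that in an enlarged crop.

Run:
```python
from h import *
import pickle
f=pickle.load(open('top0.pkl','rb')); s=pickle.load(open('scene0.pkl','rb'))
save('top_crop_bar',f['img'],5,(290,185,420,285))
save('top_crop_guard',f['img'],6,(160,120,290,185))
save('scene_crop',s['img'],5,(190,150,310,290)) if 0 else save('scene_crop',s['img'],5,(190,165,310,285))
hsv=cv2.cvtColor(f['img'],cv2.COLOR_RGB2HSV)
m=((hsv[...,0]<6)|(hsv[...,0]>174))&(hsv[...,1]>200)&(hsv[...,2]>120)
n,l,st,c=cv2.connectedComponentsWithStats(m.astype(np.uint8))
for i in range(1,n):
    if st[i,4]<40: continue
    cnt=cv2.findContours((l==i).astype(np.uint8),0,1)[0][0]
    r=cv2.minAreaRect(cnt); z=0.06 if c[i][0]<325 and c[i][1]<260 else .02
    b=cv2.boxPoints(r); P=[onz(f,*q,z) for q in b]
    print(c[i],st[i,4],[np.round(p[:2],3).tolist() for p in P],[round(np.linalg.norm(P[k]-P[k-1])*1000) for k in range(4)])
```

```text
[421.5720339  202.01271186] 236 [[0.53, -0.571], [0.551, -0.578], [0.52, -0.692], [0.499, -0.686]] [118, 22, 119, 22]
```

View pics/top_crop_bar.png

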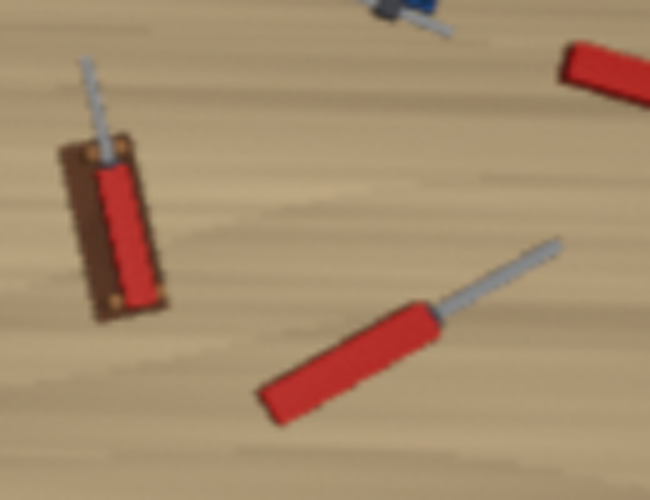

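View pics/top_crop_guard.png

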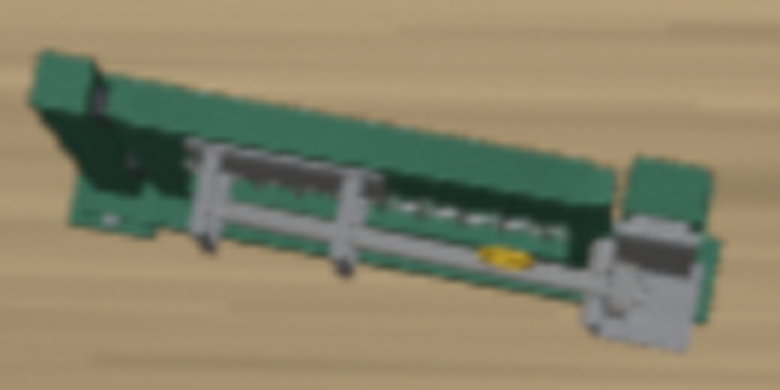

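View pics/scene_crop.png

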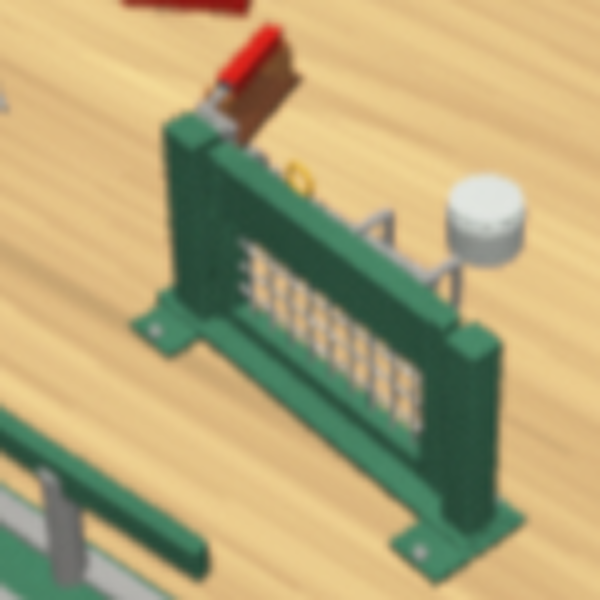

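Run:
```python
from h import *
import pickle
f=pickle.load(open('top0.pkl','rb')); s=pickle.load(open('scene0.pkl','rb'))
def comp(f,lo,hi,box,z):
    hsv=cv2.cvtColor(f['img'],cv2.COLOR_RGB2HSV); m=cv2.inRange(hsv,lo,hi)
    if lo[0]==0: m|=cv2.inRange(hsv,(172,lo[1],lo[2]),(180,255,255))
    k=np.zeros_like(m);x0,y0,x1,y1=box;k[y0:y1,x0:x1]=255;m&=k
    cnt=max(cv2.findContours(m,0,1)[0],key=cv2.contourArea);r=cv2.minAreaRect(cnt);ys,xs=np.nonzero(m)
    print(len(xs),(xs.mean(),ys.mean()),r, xs.min(),xs.max(),ys.min(),ys.max())
    return (xs.mean(),ys.mean()),cv2.boxPoints(r)
c,b=comp(f,(0,150,100),(8,255,255),(300,200,330,260),.06)
P=[onz(f,*q,.06) for q in b];print(np.round(P,4).tolist(),[round(np.linalg.norm(P[k]-P[k-1])*1000) for k in range(4)], onz(f,*c,.06))
cy,b=comp(f,(20,120,120),(32,255,255),(235,155,255,170),.16)
print('ring top',onz(f,*cy,.161),onz(f,*cy,.165))
cs,b=comp(s,(20,150,120),(32,255,255),(240,190,260,210),.16)
print('ring tri',tri(f,cy,s,cs))
g=lambda x,y:(160+x/6-.42,120+y/6-.42)
for n,p,z in [('keeperpost FL',(625,228),.19),('post BR',(713,170),.19),('post BL',(635,155),.19),('hingepost BL',(40,50),.19),('hinge BR',(97,60),.19),('gate back R',(614,168),.187),('gate back L',(107,73),.187),('gate front R',(612,212),.187),('rail front L',(187,138),.187),('boltL',(232,214),.15),('boltR',(580,282),.15)]:
    print(n,np.round(onz(f,*g(*p),z),4))
```

```text
211 (np.float64(315.2748815165877), np.float64(232.13744075829385)) ((315.3352966308594, 232.25881958007812), (28.85175132751465, 7.2671709060668945), 77.47119140625) 309 321 218 246
[[0.4573, -0.2554, 0.06], [0.4628, -0.2781, 0.06], [0.3735, -0.2981, 0.06], [0.368, -0.2756, 0.06]] [91, 23, 92, 23] [ 0.41558298 -0.27663237  0.06      ]
24 (np.float64(244.0), np.float64(162.5)) ((244.0000457763672, 162.50001525878906), (7.905693531036377, 2.8460497856140137), 18.43494987487793) 240 248 161 164
ring top [ 0.61559426 -0.04673643  0.161     ] [ 0.61472351 -0.04684504  0.165     ]
6 (np.float64(250.0), np.float64(199.66666666666666)) ((249.98001098632812, 199.6400146484375), (5.0, 1.2000000476837158), 53.13010025024414) 248 251 198 202
ring tri (array([ 0.61391998, -0.04594616,  0.16546558]), np.float64(0.0022875935565239316))
keeperpost FL [ 0.6253 -0.1057  0.19  ]
post BR [ 0.6555 -0.1487  0.19  ]
post BL [ 0.6624 -0.11    0.19  ]
hingepost BL [0.7103 0.1878 0.19  ]
hinge BR [0.7057 0.1591 0.19  ]
gate back R [ 0.6563 -0.0997  0.187 ]
gate back L [0.7    0.1544 0.187 ]
gate front R [ 0.634  -0.0991  0.187 ]
rail front L [0.6674 0.113  0.187 ]
boltL [0.6378 0.0942 0.15  ]
boltR [ 0.6061 -0.0841  0.15  ]
```

Crop confirms bar A (crop ~(130,235) = full (315,232)) is the smallest and lies on the rest. Its handle measures 91×23 mm against 90×20 expected. Ring is at about (0.616,-0.047,0.161), and the guard yaw is about -9.7°. Next I plan the approach.

```bash
cat >> h.py <<'E'
def tool():
    s=manip.state(); r=rot(s['tool_rot']); return s,np.array(s['tool_pos']),r
def plan(target,baryaw):
    """shift to target (cm in tool axes after the turn) and turn units to make tool y or -y along bar yaw (deg)"""
    s,p,r=tool(); M=r.as_matrix(); yx=np.degrees(np.arctan2(M[1,0],M[0,0]))
    best=[]
    for off in (90,-90):
        d=(baryaw+off-yx+180)%360-180; best.append(d)
    print('tool x yaw',round(yx,2),'z axis',M[:,2].round(4),'turn opts(units, tool z)',[round(-b/6,2) for b in best],'j6',s['joint_pos'][5].round(3))
    for d in best:
        r2=R.from_euler('z',d,degrees=True)*r
        print('  units',round(-d/6,3),'shift cm after turn',(r2.inv().apply(np.array(target)-p)*100).round(2))
E
python3 - <<'E'
from h import *
import pickle
f=pickle.load(open('top0.pkl','rb'))
tip=onz(f,290+87/5-.4,185+60/5-.4,.05); a=np.radians(12.6)
print('tip',tip); O=np.array([.4155,-.2767])+.005*np.array([np.cos(a),np.sin(a)]); print(O,tip[:2]-O,np.linalg.norm(tip[:2]-O),np.degrees(np.arctan2(*(tip[:2]-O)[::-1])))
plan([*O,.13],12.6)
E
```

```text
tip [ 0.53087543 -0.25099379  0.05      ]
[ 0.42037958 -0.27560928] [0.11049584 0.02461549] 0.11320447759618085 12.558876505035188
tool x yaw -68.36 z axis [-4.0e-04  1.5e-03 -1.0e+00] turn opts(units, tool z) [np.float64(-28.49), np.float64(1.51)] j6 -0.119
  units -28.493 shift cm after turn [25.62 25.19  9.99]
  units 1.507 shift cm after turn [-25.59 -25.19  10.08]
```

```bash
python3 -m crank '[[0,0,0,0.75],[0,0,0,0.76],[-3.2,-3.1,0.5,0],[-3.2,-3.1,0.5,0],[-3.2,-3.1,0.5,0],[-3.2,-3.1,0.5,0],[-3.2,-3.1,0.5,0],[-3.2,-3.1,0.5,0],[-3.2,-3.2,0.5,0],[-3.2,-3.4,0.5,0]]' 1; python3 -m crank '[[0,0,0,0],[0,0,0,0],[0,0,0,0]]'
python3 - <<'E'
from h import *
plan([.4204,-.2756,.1],12.6)
f=manip.grab_frame('wrist'); save('wrist1',f['img'],1.5)
f=manip.grab_frame('top'); save('top1',f['img'],1.5)
E
```

```text
time: 0.98
tool_pos: [0.4062, -0.2978, 0.1939]
tool_rot: [-0.0, 0.78, -0.626, -0.0]
contact_force: [-0.1, -0.3, -0.4]
gripper_width: 1.001
time: 1.23
tool_pos: [0.4057, -0.2999, 0.1943]
tool_rot: [0.0, 0.781, -0.625, -0.0]
contact_force: [-0.8, 0.7, -0.8]
gripper_width: 1.001
tool x yaw -77.38 z axis [-4.e-04 -3.e-04 -1.e+00] turn opts(units, tool z) [np.float64(-30.0), np.float64(0.0)] j6 0.567
  units -29.996 shift cm after turn [2.05 1.96 9.43]
  units 0.004 shift cm after turn [-2.05 -1.97  9.43]
```

View pics/wrist1.png

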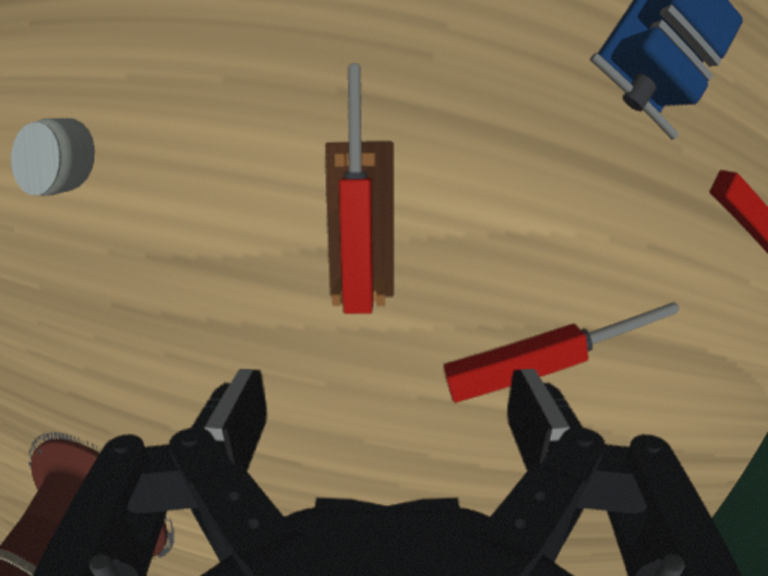

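Wrist view: bar A runs upright in the image, with its handle at 1.5x px (357,245) and rod tip at (354,68). It is aligned with the jaws. Bar B at (515,365) lies beside it and will not be touched.

```bash
python3 -m crank '[[-0.7,-0.7,2,0],[-0.7,-0.7,2,0],[-0.65,-0.57,2,0],[0,0,2,0],[0,0,0,0],[0,0,0,0],[0,0,0,0]]'
python3 - <<'E'
from h import *
plan([.4204,-.2756,.031],12.6)
f=manip.grab_frame('wrist'); save('wrist2',f['img'],1.5)
# red handle centroid in the wrist fisheye -> plane z=.06
hsv=cv2.cvtColor(f['img'],cv2.COLOR_RGB2HSV); m=(cv2.inRange(hsv,(0,150,60),(8,255,255))|cv2.inRange(hsv,(172,150,60),(180,255,255)))
n,l,st,c=cv2.connectedComponentsWithStats(m)
K=np.array(f['intrinsics'])
def fish(u,v,z):
    a,b=u-K[0,2],v-K[1,2];r=np.hypot(a,b);t=r/K[0,0]
    d=rot(f['orientation']).apply([np.sin(t)*a/r,-np.sin(t)*b/r,-np.cos(t)]);p=np.array(f['position']);return p+d*(z-p[2])/d[2]
for i in range(1,n):
    if st[i,4]<300: continue
    cnt=max(cv2.findContours((l==i).astype(np.uint8),0,1)[0],key=cv2.contourArea)
    b=cv2.boxPoints(cv2.minAreaRect(cnt)); P=np.array([fish(*q,.06) for q in b]); print(c[i],P.round(4)[:,:2].tolist(),P.mean(0).round(4))
E
```

```text
time: 1.92
tool_pos: [0.4207, -0.277, 0.1157]
tool_rot: [0.0, 0.78, -0.626, 0.001]
contact_force: [1.1, 0.7, 0.1]
gripper_width: 1.002
tool x yaw -77.51 z axis [ 0.0012 -0.0012 -1.    ] turn opts(units, tool z) [np.float64(29.98), np.float64(-0.02)] j6 0.623
  units 29.981 shift cm after turn [0.13 0.01 8.47]
  units -0.019 shift cm after turn [-0.15  0.01  8.47]
[256.27208931 210.3754386 ] [[0.4604, -0.2571], [0.4647, -0.2762], [0.3763, -0.2972], [0.3713, -0.275]] [ 0.4182 -0.2764  0.06  ]
[408.49871245 276.7888412 ] [[0.3884, -0.3917], [0.4104, -0.4271], [0.3822, -0.4579], [0.3591, -0.4185]] [ 0.385  -0.4238  0.06  ]
[334.73942701 303.91132333] [[0.3605, -0.3431], [0.371, -0.3615], [0.3389, -0.3832], [0.3276, -0.3632]] [ 0.3495 -0.3628  0.06  ]
```

View pics/wrist2.png

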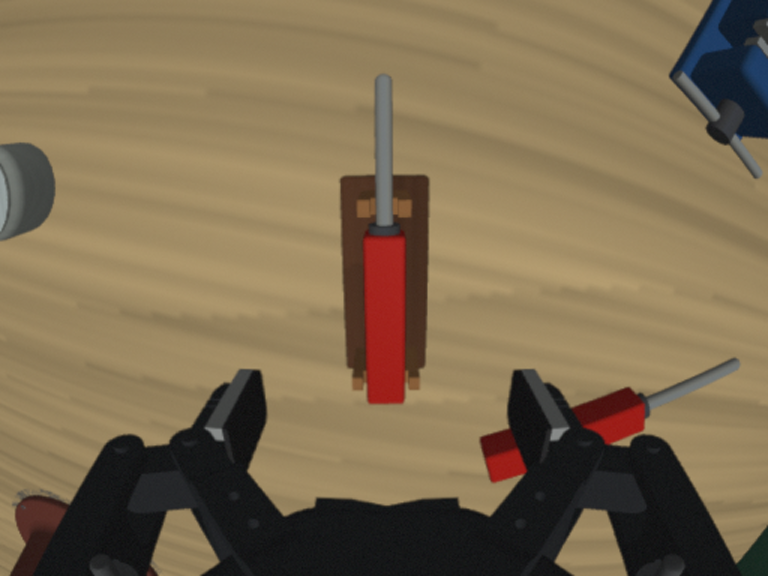

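Wrist view: the handle is centred between the jaws, and the wrist and top measurements agree within 3 mm. I go down and grip.

```bash
python3 -m crank '[[-0.13,-0.1,1.5,0],[0,0,1.5,0],[0,0,1.5,0],[0,0,1.5,0],[0,0,1.5,0],[0,0,0.9,0],[0,0,0,0],[0,0,0,0],[0,0,0,0]]'
python3 - <<'E'
from h import *
plan([.4215,-.2759,.031],12.6)
E
```

```text
time: 2.72
tool_pos: [0.4221, -0.275, 0.0319]
tool_rot: [0.0, 0.78, -0.625, 0.001]
contact_force: [-0.6, 0.6, 0.1]
gripper_width: 1.001
tool x yaw -77.43 z axis [ 0.0018 -0.0016 -1.    ] turn opts(units, tool z) [np.float64(30.0), np.float64(-0.0)] j6 0.626
  units 29.996 shift cm after turn [-0.08 -0.08  0.09]
  units -0.004 shift cm after turn [0.08 0.08 0.09]
```

```bash
python3 -m crank '[[0.05,0,0.05,0],[0,0,0,0],[0,0,0,0],[0,0,0,0],[0,0,0,0],[0,0,0,0],[0,0,0,0],[0,0,0,0],[0,0,0,0],[0,0,0,0]]' 0;python3 -m crank '[[0,0,0,0],[0,0,-0.5,0],[0,0,-1,0],[0,0,-1.5,0],[0,0,-2,0],[0,0,-2,0],[0,0,-2,0],[0,0,-2,0],[0,0,-2,0],[0,0,0,0]]'
python3 - <<'E'
from h import *
f=manip.grab_frame('wrist'); save('wrist3',f['img'],1.5)
f=manip.grab_frame('scene'); save('scene3',f['img'],4,(170,80,310,220))
ring=np.array([.6156,-.0467]);a=np.radians(-9.7);x=np.array([np.cos(a),np.sin(a)])
print(ring-.145*x)
plan([*(ring-.145*x),.146],-9.7)
E
```

```text
time: 3.55
tool_pos: [0.4216, -0.2747, 0.0302]
tool_rot: [-0.0, 0.78, -0.625, 0.0]
contact_force: [0.1, 0.5, 3.0]
gripper_width: 0.225
time: 4.38
tool_pos: [0.4233, -0.2761, 0.1651]
tool_rot: [0.0, 0.78, -0.625, 0.004]
contact_force: [0.2, -0.0, -0.3]
gripper_width: 0.224
[ 0.472673   -0.02226904]
tool x yaw -77.42 z axis [ 1.1e-03 -8.0e-04 -1.0e+00] turn opts(units, tool z) [np.float64(-26.29), np.float64(3.71)] j6 0.626
  units -26.286 shift cm after turn [25.74  0.79  1.47]
  units 3.714 shift cm after turn [-25.74  -0.79   1.42]
```

View pics/wrist3.png

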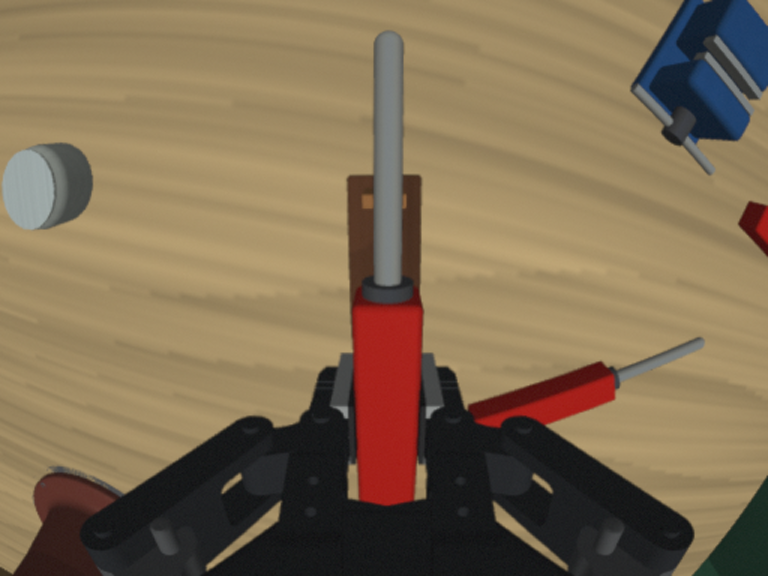

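View pics/scene3.png

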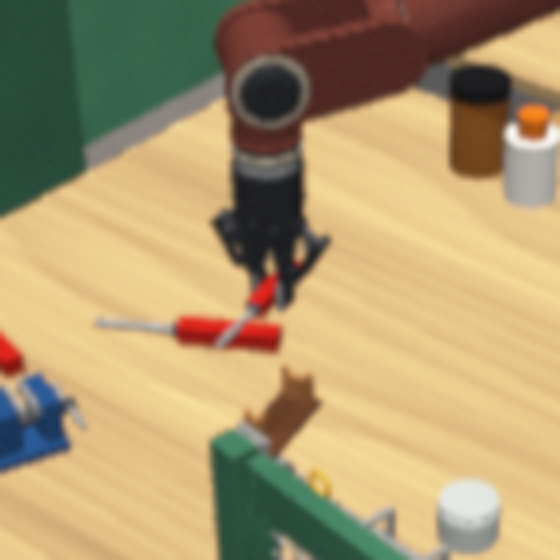

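The bar is gripped, axis along the fingers' plane, and the rod points forward (tip at 1.5x px (388,40)). I turn it to the guard's yaw and go sideways, with the tip kept well in front of the keeper.

```bash
python3 -m crank '[[0,0.6,0,0.92],[0,0.6,0,0.93],[0,0.6,0,0.93],[0,0.6,0,0.93],[-1.5,0,0,0],[-3,0,0,0],[-3,0,0,0],[-3,0,0,0],[-3,0,0,0],[-3,0,0,0]]'; python3 -m crank '[[-3,0,0,0],[-3,0,0.2,0],[-2,0,0.3,0],[-1,0,0.4,0],[0,0,0,0],[0,0,0,0],[0,0,0,0]]'
python3 - <<'E'
from h import *
import pickle
f=manip.grab_frame('wrist'); save('wrist4',f['img'],1.5); pickle.dump(f,open('wrist4.pkl','wb'))
f=manip.grab_frame('top'); save('top4',f['img'],5,(170,115,320,235)); pickle.dump(f,open('top4.pkl','wb'))
f=manip.grab_frame('scene'); save('scene4',f['img'],5,(190,110,310,230)); pickle.dump(f,open('scene4.pkl','wb'))
ring=np.array([.6156,-.0467]);a=np.radians(-9.7);x=np.array([np.cos(a),np.sin(a)])
plan([*(ring-.145*x),.141],-9.7)
E
```

```text
time: 5.32
tool_pos: [0.424, -0.1117, 0.1575]
tool_rot: [-0.001, -0.645, 0.764, 0.002]
contact_force: [-0.2, 0.3, -1.1]
gripper_width: 0.226
time: 5.9
tool_pos: [0.44, -0.0258, 0.1502]
tool_rot: [-0.001, -0.645, 0.765, 0.0]
contact_force: [-0.3, 0.8, -1.4]
gripper_width: 0.229
tool x yaw -99.78 z axis [ 1.e-04 -3.e-04 -1.e+00] turn opts(units, tool z) [np.float64(29.99), np.float64(-0.01)] j6 1.514
  units 29.987 shift cm after turn [0.91 3.11 1.  ]
  units -0.013 shift cm after turn [-0.91 -3.11  1.  ]
```

View pics/wrist4.png

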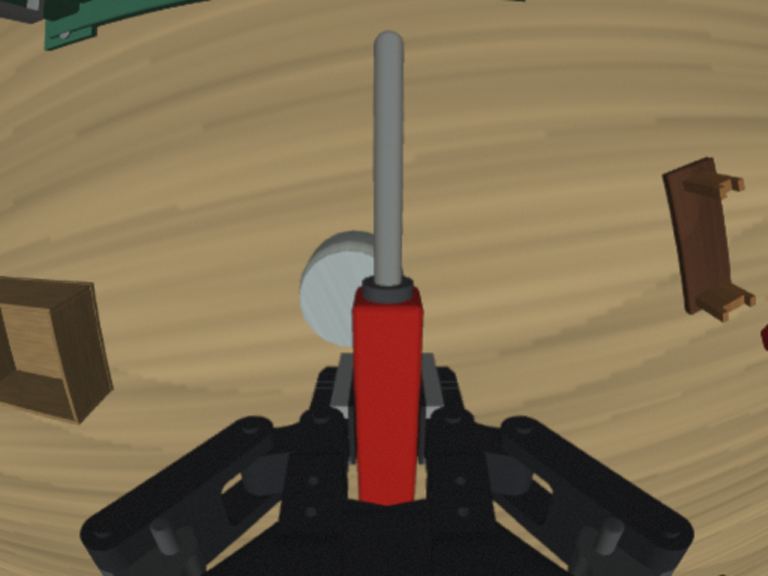

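View pics/top4.png

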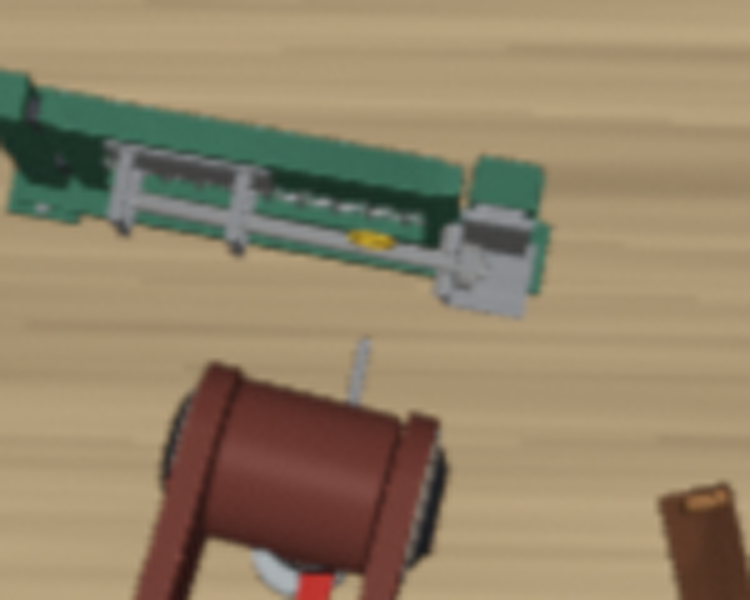

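View pics/scene4.png

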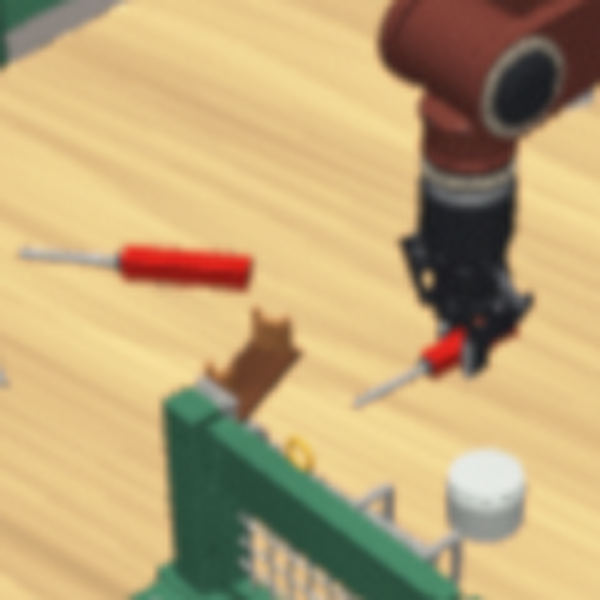

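Wrist view shows the bar straight (tip at (388,40)). In the top crop the tip is at (366,340) and the ring at (372,240). In the scene crop the tip is at (357,403) and the ring at about (299,455). Next I measure tip and ring with the same two cameras, so calibration bias cancels.

Run:
```python
from h import *
import pickle
t=pickle.load(open('top4.pkl','rb'));s=pickle.load(open('scene4.pkl','rb'))
def yel(f,box):
    x0,y0,x1,y1=box;im=f['img'][y0:y1,x0:x1].astype(float);w=np.clip(np.minimum(im[...,0],im[...,1])-im[...,2]-50,0,None) 
    Y,X=np.mgrid[y0:y1,x0:x1];print((w>15).sum(), X[w>15].min(),X[w>15].max(),Y[w>15].min(),Y[w>15].max())
    return (w*X).sum()/w.sum(),(w*Y).sum()/w.sum()
rt=yel(t,(238,158,252,168))
print(rt)
tt=(170+366/5-.4,115+341/5-.4);ts=(190+357/5-.4,110+403/5-.4)
P,e=tri(t,tt,s,ts);print('tip',P,e)
rs=(190+299/5-.4,110+455/5-.4)
Q,e=tri(t,rt,s,rs);print('ring',Q,e)
st,p,r=tool();M=r.as_matrix();print('kin tip',p+M[:,1]*-.115+np.array([0,0,.02]))
print(onz(t,*tt,.17),onz(t,*rt,.161),onz(t,*rt,.163))
im=s['img'];save('ringbig',im,16,(232,188,272,218))
```

```text
20 240 247 161 164
(np.float64(243.8040455120101), np.float64(162.4361567635904))
tip [ 0.55081084 -0.04424852  0.1724208 ] 0.0016761090251968449
ring [ 0.61558832 -0.04612975  0.16177024] 7.609655164437726e-05
kin tip [ 0.55380658 -0.04550622  0.1710227 ]
[ 0.55172649 -0.04485063  0.17      ] [ 0.6157795  -0.04613877  0.161     ] [ 0.61534384 -0.04619399  0.163     ]
```

View pics/ringbig.png

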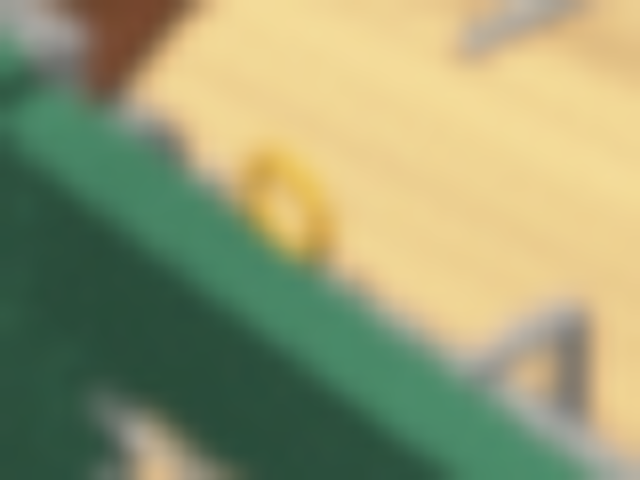

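Vision and kinematics agree: the tip must go about 9.3 mm towards the hinge, 10 mm down and 64 mm forward to the ring.

```bash
python3 -m crank '[[-0.4,0,0.5,0],[-0.5,0,0.5,0],[0,-1,0,0],[0,-1,0,0],[0,-1,0,0],[0,-1,0,0],[0,-0.7,0,0],[0,0,0,0],[0,0,0,0],[0,0,0,0]]'
python3 - <<'E'
from h import *
import pickle
f=manip.grab_frame('top'); save('top5',f['img'],10,(215,145,275,195)); pickle.dump(f,open('top5.pkl','wb'))
f=manip.grab_frame('scene'); save('scene5',f['img'],12,(225,175,275,220)); pickle.dump(f,open('scene5.pkl','wb'))
st,p,r=tool();M=r.as_matrix();t=p+M[:,1]*-.115+np.array([0,0,.02]);print(p,'kin tip',t)
a=np.radians(-9.7);x=np.array([np.cos(a),np.sin(a),0]);y=np.array([-np.sin(a),np.cos(a),0]);d=np.array([.6156,-.0465,.1615])-t;print(d@x,d@y,d[2],st['contact_force'])
E
```

```text
time: 6.88
tool_pos: [0.4878, -0.0238, 0.1405]
tool_rot: [-0.0, -0.645, 0.764, 0.0]
contact_force: [-0.7, 0.5, -1.2]
gripper_width: 0.221
[ 0.4878092  -0.02379756  0.14071313] kin tip [ 0.60117461 -0.04311808  0.16066785]
0.01478897839554022 -0.0009030457693481106 0.0008321526444743654 [-0.11766908 -0.97076119 -0.95917984]
```

View pics/top5.png

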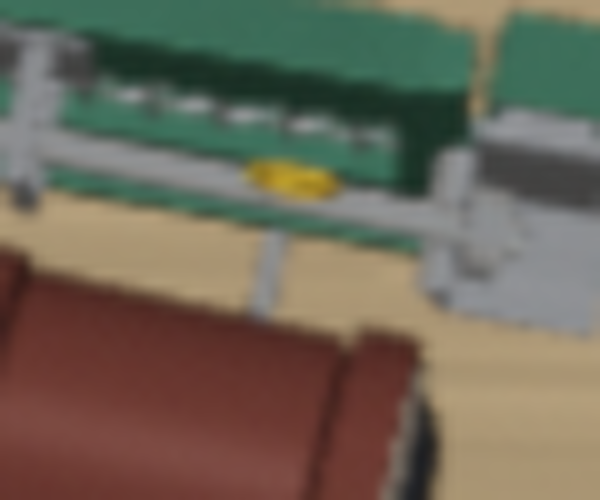

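View pics/scene5.png

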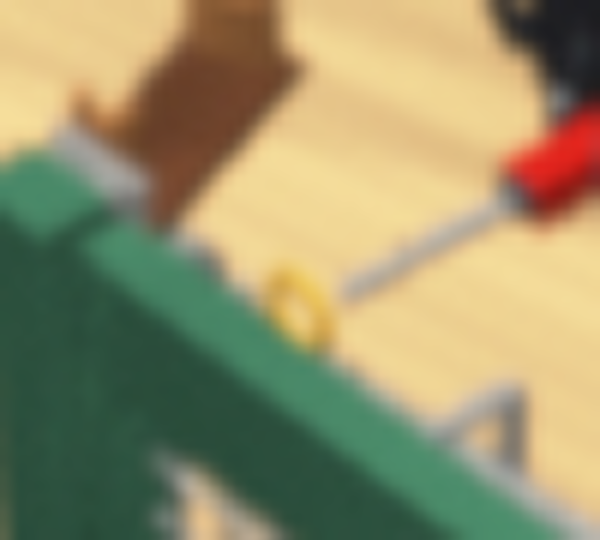

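Top crop: the rod tip at (277,235) points to (287,180), against ring centre (293,180). Scene crop: the rod line extended meets about (300,315), against hole centre (300,308). Correction is about 1.5 mm towards the keeper and 1 mm up, then in.

```bash
python3 -m crank '[[0.13,0,-0.1,0],[0,-0.4,0,0],[0,-0.5,0,0],[0,-0.5,0,0],[0,-0.5,0,0],[0,-0.5,0,0],[0,-0.2,0,0],[0,0,0,0],[0,0,0,0],[0,0,0,0]]'
python3 - <<'E'
from h import *
import pickle
f=manip.grab_frame('top'); save('top6',f['img'],10,(215,145,275,195))
f=manip.grab_frame('scene'); save('scene6',f['img'],12,(225,175,275,220))
st,p,r=tool();M=r.as_matrix();t=p+M[:,1]*-.115+np.array([0,0,.02]);print(p,'kin tip',t)
a=np.radians(-9.7);x=np.array([np.cos(a),np.sin(a),0]);y=np.array([-np.sin(a),np.cos(a),0]);d=np.array([.6156,-.0465,.1615])-t;print(d@x,d@y,d[2],st['contact_force'])
E
```

```text
time: 7.82
tool_pos: [0.5135, -0.0296, 0.1417]
tool_rot: [-0.0, -0.645, 0.764, 0.0]
contact_force: [0.2, 0.0, -0.5]
gripper_width: 0.225
[ 0.51350856 -0.02955666  0.141837  ] kin tip [ 0.62687429 -0.04887533  0.16181336]
-0.011513321733591656 0.00044176968386536614 -0.0003133609846174279 [-0.44778441 -0.07889883 -1.421647  ]
```

View pics/top6.png

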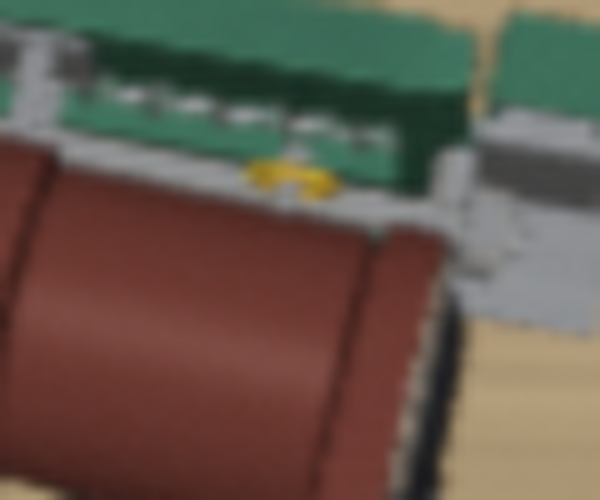

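View pics/scene6.png

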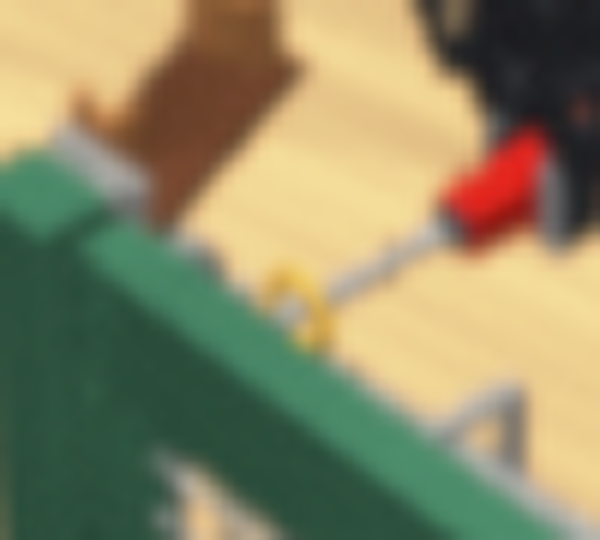

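The rod is through the ring. Both views show it passing the hole near its centre, tip about 11 mm past. I go slightly deeper, then lift.

```bash
python3 -m crank '[[0,-0.3,0,0],[0,0,-0.3,0],[0,0,-0.3,0],[0,0,-0.3,0],[0,0,-0.3,0],[0,0,-0.3,0],[0,0,-0.2,0],[0,0,0,0],[0,0,0,0],[0,0,0,0]]'
python3 - <<'E'
from h import *
f=manip.grab_frame('scene'); save('scene7',f['img'],12,(225,175,275,220))
f=manip.grab_frame('top'); save('top7',f['img'],10,(215,145,275,195))
st,p,r=tool();M=r.as_matrix();t=p+M[:,1]*-.115+np.array([0,0,.02]);print(p,'kin tip',t)
a=np.radians(-9.7);x=np.array([np.cos(a),np.sin(a),0]);y=np.array([-np.sin(a),np.cos(a),0]);d=np.array([.6156,-.0465,.1615])-t;print(d@x,d@y,d[2],st['contact_force'])
E
```

```text
time: 8.75
tool_pos: [0.5166, -0.0301, 0.1588]
tool_rot: [-0.0, -0.645, 0.764, 0.0]
contact_force: [-0.5, 0.5, -3.4]
gripper_width: 0.225
[ 0.51653104 -0.03009826  0.15870877] kin tip [ 0.62989576 -0.0494228   0.17866619]
-0.014583840413948553 0.0004723270576022562 -0.01716619360058158 [ 0.47836327  1.22292884 -3.22908184]
```

View pics/scene7.png

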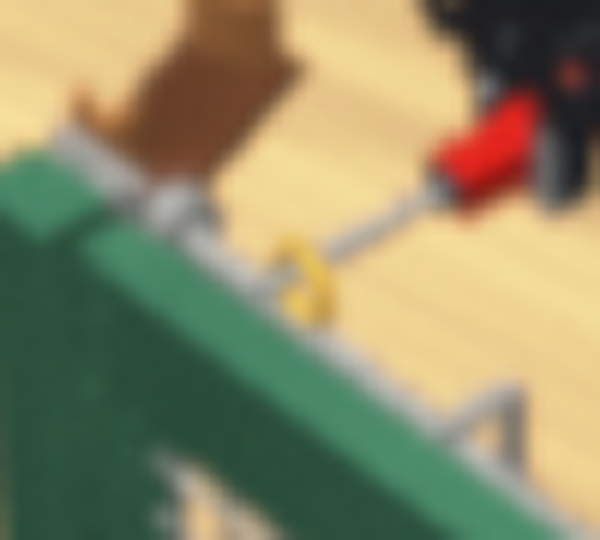

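View pics/top7.png

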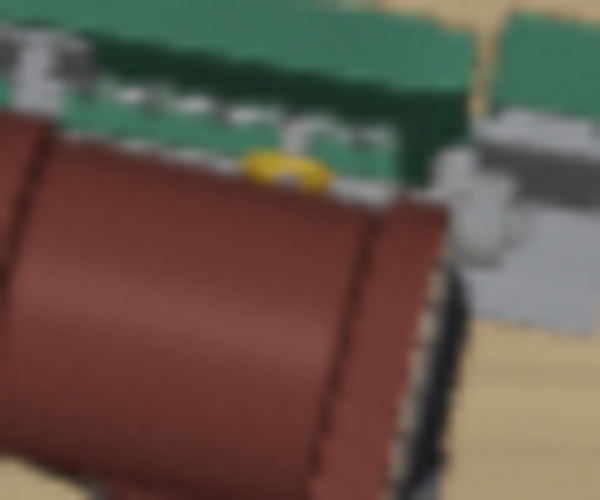

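The bolt is lifted: its head now shows above the rail at scene crop (180,210), and the ring has moved up about 9 mm to (303,283). I lift 2 mm more and draw towards the hinge, watching the force.

```bash
python3 -m crank '[[0,0,-0.2,0],[-0.3,0,0,0],[-0.4,0,0,0],[-0.4,0,0,0],[-0.4,0,0,0],[0,0,0,0]]'; python3 -m crank '[[-0.4,0,0,0],[-0.4,0,0,0],[-0.4,0,0,0],[-0.4,0,0,0],[0,0,0,0]]';  python3 - <<'E'
from h import *
f=manip.grab_frame('scene'); save('scene8',f['img'],12,(225,175,275,220))
f=manip.grab_frame('top'); save('top8',f['img'],10,(215,145,275,195))
print(manip.state()['contact_force'])
E
```

```text
time: 9.35
tool_pos: [0.5195, -0.0148, 0.1611]
tool_rot: [0.0, -0.645, 0.764, -0.0]
contact_force: [-1.0, -0.5, -1.5]
gripper_width: 0.22
time: 9.77
tool_pos: [0.5219, 0.0013, 0.1609]
tool_rot: [0.0, -0.645, 0.764, 0.0]
contact_force: [0.2, -1.0, -2.4]
gripper_width: 0.224
[-0.65071969  0.47518275 -3.47673309]
```

View pics/scene8.png

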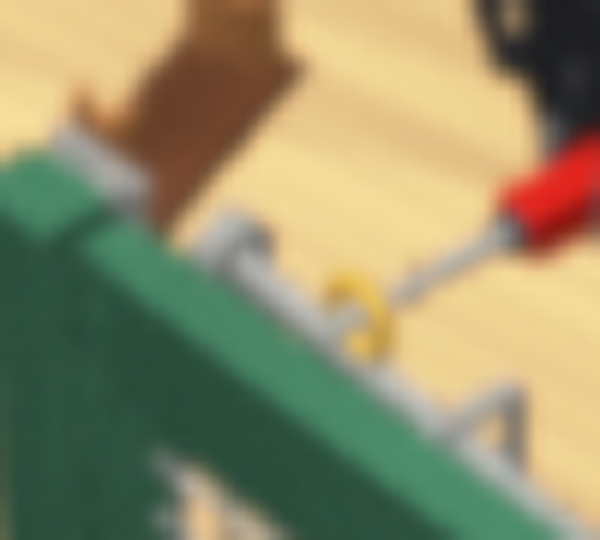

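View pics/top8.png

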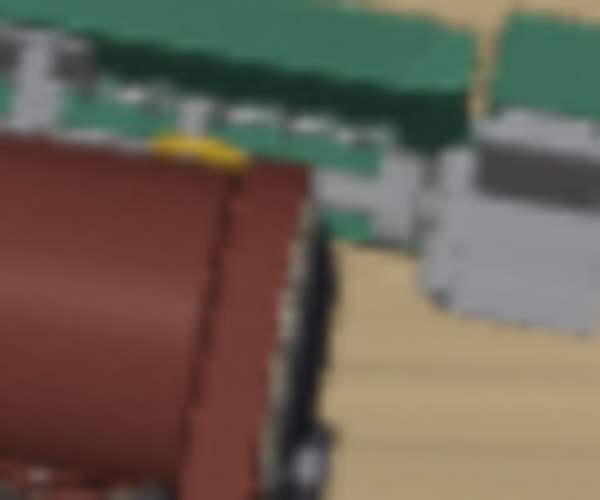

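The head is out past the lip, at top crop (400,190), and the ring has moved about 28 mm. Forces are small, so I continue.

```bash
python3 -m crank '[[-0.4,0,0,0],[-0.4,0,0,0],[-0.4,0,0,0],[-0.4,0,0,0],[-0.3,0,0,0],[-0.2,0,0,0],[0,0,0,0],[0,0,0,0]]';  python3 - <<'E'
from h import *
f=manip.grab_frame('scene'); save('scene9',f['img'],12,(225,175,275,220))
f=manip.grab_frame('top'); save('top9',f['img'],10,(215,145,275,195))
st,p,r=tool();M=r.as_matrix();t=p+M[:,1]*-.115+np.array([0,0,.02]);print(p,'kin tip',t)
a=np.radians(-9.7);x=np.array([np.cos(a),np.sin(a),0]);y=np.array([-np.sin(a),np.cos(a),0]);d=t-np.array([.6156,-.0465,.1615]);print(d@x,d@y,d[2],st['contact_force'])
E
```

```text
time: 10.53
tool_pos: [0.5253, 0.0216, 0.1608]
tool_rot: [0.0, -0.645, 0.764, 0.0]
contact_force: [-0.4, 0.3, -3.6]
gripper_width: 0.222
[0.5253324  0.02135024 0.16078735] kin tip [0.63870273 0.00205857 0.18076251]
0.014590838329130131 0.05175691733789414 0.019262509374259607 [-0.19136335 -0.55072212 -2.86273973]
```

View pics/scene9.png

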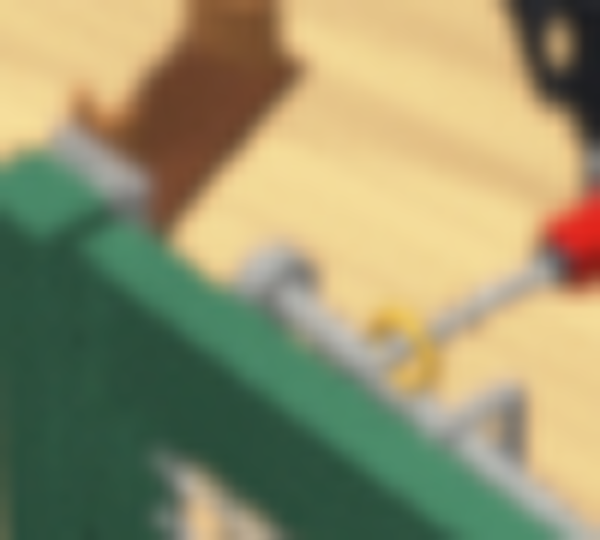

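View pics/top9.png

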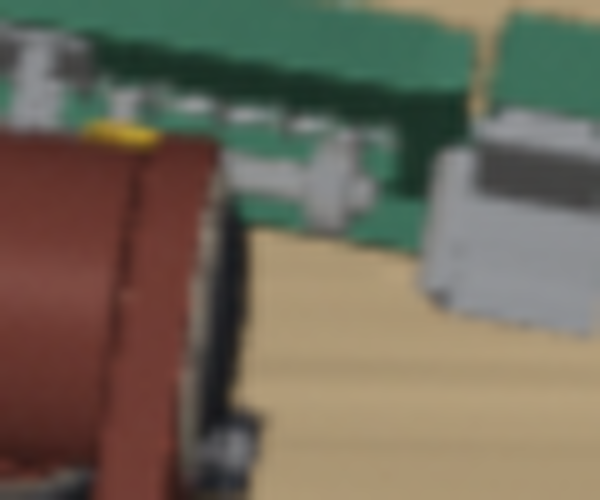

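Drawn about 48 mm. I take a bit more, with small steps and a force check.

```bash
python3 -m crank '[[-0.2,0,0,0],[-0.15,0,0,0],[-0.15,0,0,0],[0,0,0,0],[0,0,0,0],[0,0,0,0]]'
python3 - <<'E'
from h import *
st,p,r=tool();M=r.as_matrix();t=p+M[:,1]*-.115+np.array([0,0,.02]);a=np.radians(-9.7);x=np.array([np.cos(a),np.sin(a),0]);y=np.array([-np.sin(a),np.cos(a),0])
d=t-np.array([.6156,-.0465,.1615]);print(d@x,d@y,d[2],st['contact_force'])
# arc plan: hinge, rod line relative
O=np.array([.6156,-.0465])+.028*x[:2]+.046*y[:2];H=O+.012*x[:2]+.165*y[:2];print('O',O,'H',H)
g=p[:2]
def cmd(th):
    # contact of tip on rail rotates rigidly about hinge with bar; tip advanced until touching rail
    tip=t[:2]+x[:2]*(.028-d@x)
    grip=tip-.115*x[:2]
    Rm=np.array([[np.cos(th),-np.sin(th)],[np.sin(th),np.cos(th)]]);return H+Rm@(grip-H)
prev=g;yaw=np.arctan2(x[1],x[0])
for th in np.r_[0,np.radians(np.arange(3,28,3))]:
    q=cmd(th);b=yaw+th; xb=np.array([np.cos(b),np.sin(b)]);yb=np.array([-np.sin(b),np.cos(b)])
    dd=q-prev;print(round(np.degrees(th)),q.round(4),'tool y',round(-dd@xb*100,2),'tool x',round(-dd@yb*100,2));prev=q
E
```

```text
time: 11.13
tool_pos: [0.5263, 0.0261, 0.1609]
tool_rot: [0.0, -0.645, 0.764, 0.0]
contact_force: [0.4, -0.3, -2.0]
gripper_width: 0.223
0.014690198492157035 0.0566134045634673 0.019423996758719836 [ 0.36407838 -0.29996567 -2.02378133]
O [ 0.65095021 -0.00587534] H [0.6905794  0.15474386]
0 [0.5394 0.024 ] tool y -1.33 tool x -0.01
3 [0.5464 0.0162] tool y -0.79 tool x 0.69
6 [0.5539 0.0089] tool y -0.79 tool x 0.69
9 [0.5617 0.0019] tool y -0.79 tool x 0.69
12 [ 0.5699 -0.0046] tool y -0.79 tool x 0.69
15 [ 0.5784 -0.0107] tool y -0.79 tool x 0.69
18 [ 0.5872 -0.0164] tool y -0.79 tool x 0.69
21 [ 0.5963 -0.0215] tool y -0.79 tool x 0.69
24 [ 0.6056 -0.0262] tool y -0.79 tool x 0.69
27 [ 0.6152 -0.0304] tool y -0.79 tool x 0.69
```

Drawn to about 53 mm with little force. I lower the bar about 12 mm so the tip bears on the rail rather than near its top edge, then advance to touch.

```bash
python3 -m crank '[[0,0,0.3,0],[0,0,0.3,0],[0,0,0.3,0],[0,0,0.3,0],[0,-0.4,0,0],[0,-0.4,0,0],[0,-0.3,0,0],[0,-0.2,0,0],[0,0,0,0],[0,0,0,0]]'
python3 - <<'E'
from h import *
f=manip.grab_frame('scene'); save('scene10',f['img'],12,(225,175,275,220))
f=manip.grab_frame('top'); save('top10',f['img'],10,(205,140,265,190))
print(manip.state()['contact_force'])
E
```

```text
time: 11.97
tool_pos: [0.5388, 0.024, 0.1488]
tool_rot: [-0.0, -0.645, 0.764, 0.0]
contact_force: [-3.3, -0.4, -1.8]
gripper_width: 0.223
[-2.99894476 -1.2615475  -2.50484563]
```

View pics/scene10.png

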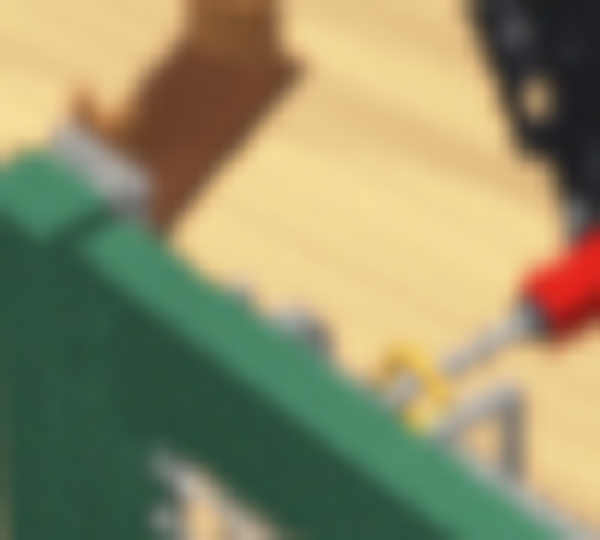

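View pics/top10.png

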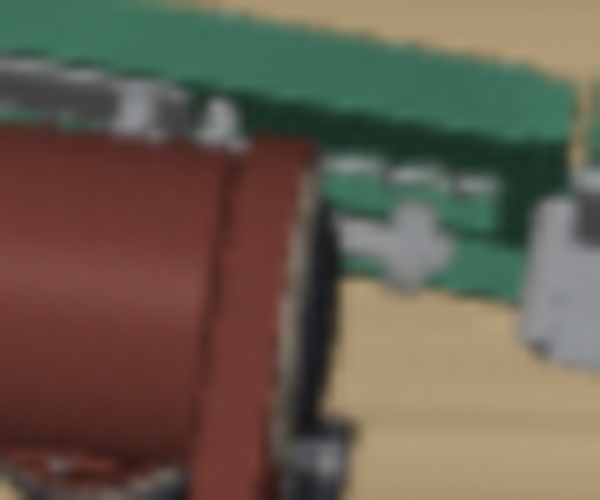

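The tip now bears on the rail (-3 N along x), the rod is still in the ring, and the bolt head is well clear of the keeper. I swing gate and bar together about the hinge.

```bash
python3 -m crank '[[0.34,-0.4,0,-0.25],[0.34,-0.4,0,-0.25],[0.34,-0.4,0,-0.25],[0.34,-0.4,0,-0.25],[0.34,-0.4,0,-0.25],[0,0,0,0],[0,0,0,0]]'
python3 - <<'E'
from h import *
f=manip.grab_frame('scene'); save('scene11',f['img'],8,(200,160,290,235))
f=manip.grab_frame('top'); save('top11',f['img'],8,(195,115,285,190))
print(manip.state()['contact_force'])
E
```

```text
time: 12.65
tool_pos: [0.5566, 0.0045, 0.1487]
tool_rot: [-0.0, -0.693, 0.721, 0.0]
contact_force: [-3.3, -2.0, -1.9]
gripper_width: 0.226
[-3.93300153 -2.85518887 -2.31454373]
```

View pics/scene11.png

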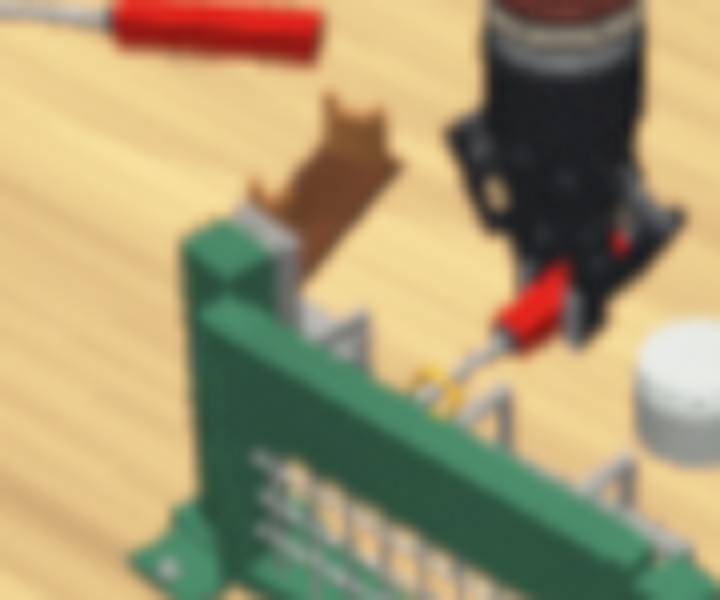

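View pics/top11.png

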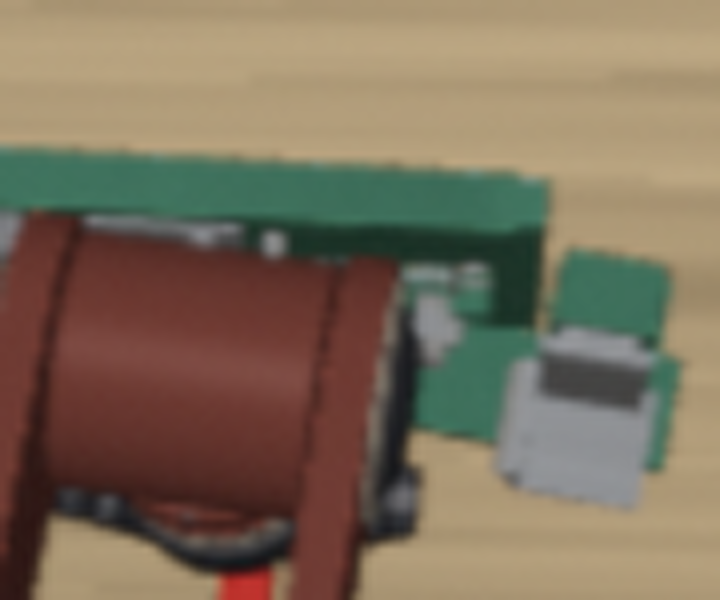

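The gate follows and is about 7° open, with the ring still around the rod at scene crop (437,388). I continue.

```bash
python3 -m crank '[[0.34,-0.4,0,-0.25],[0.34,-0.4,0,-0.25],[0.34,-0.4,0,-0.25],[0.34,-0.4,0,-0.25],[0.34,-0.4,0,-0.25],[0.34,-0.4,0,-0.25],[0.34,-0.4,0,-0.25],[0.34,-0.4,0,-0.25],[0,0,0,0],[0,0,0,0]]';python3 -m crank '[[0,0,0,0],[0,0,0,0],[0,0,0,0],[0,0,0,0]]'
python3 - <<'E'
from h import *
f=manip.grab_frame('scene'); save('scene12',f['img'],8,(200,160,290,235))
f=manip.grab_frame('top'); save('top12',f['img'],6,(160,110,285,190))
g=lambda x,y:(160+x/6-.42,110+y/6-.42)
print(manip.state()['contact_force'],f['position'])
E
```

```text
time: 13.58
tool_pos: [0.59, -0.0208, 0.1488]
tool_rot: [0.0, 0.765, -0.644, -0.0]
contact_force: [-3.2, -1.6, -2.2]
gripper_width: 0.223
time: 13.92
tool_pos: [0.59, -0.0208, 0.1489]
tool_rot: [0.0, 0.765, -0.644, -0.0]
contact_force: [-3.8, -1.2, -2.8]
gripper_width: 0.224
[-3.5837113  -1.58230598 -3.1635051 ] [ 0.33367016 -0.08189948  1.45608399]
```

View pics/scene12.png

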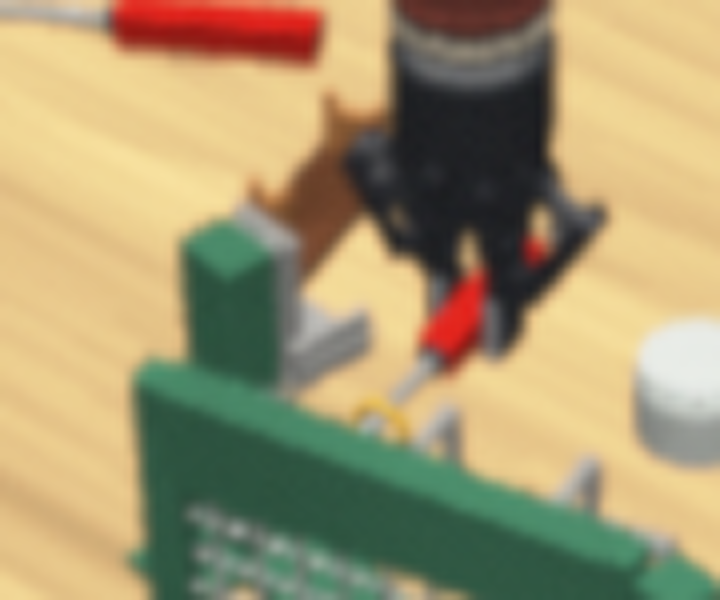

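View pics/top12.png

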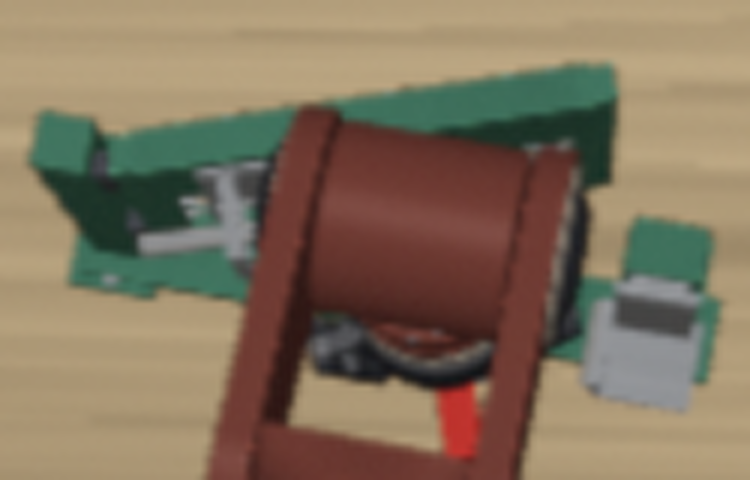

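Scene crop: the rod passes through the ring at (378,420), with its tip against the rail. Top crop: the gate's back edge from (120,132) to (612,66) is tilted +7.6°, against about -9.7° shut, so the gate is about 17–18° (0.31 rad) open. The arm is at rest and the push is steady at about 4 N. I hand in.

Run:
```python
from plant import manip
s=manip.state();print(s['time'],s['joint_vel'].round(4),s['gripper_width'])
print(manip.job_done())
```

```text
14.0167 [ 0.0002  0.0008 -0.0009  0.0004  0.0005 -0.0016] 0.22404461680946516
the job is handed in; nothing more can be done
None
```

I took the smallest red bar from its rest and put its rod through the ring. Then I lifted the bolt over the lip, drew it towards the hinge and pushed the gate open. I handed the job in at 14.0 s with the bar still gripped; no verdict was reported.

- **Bolt:** drawn about 53 mm, worked out from how far the bar moved.
- **Gate:** open about 17–18° (0.31 rad), measured from the top image. That is slightly under the 20° aimed for but inside the allowed 11–31°.
- **Rod:** through the ring with its tip against the rail, roughly 28 mm past the ring.
- **Hold:** the arm was at rest with a steady push of about 4 N. The largest wrist force I read at any check was about 5 N.
- **Bystanders and guard:** the arm and gripper were never seen to come near the guard or bolt, and the carton, tin, leg and vise were kept clear of.

No check failed. The camera and arm readings of the tip position differed by up to about 3 mm. I corrected for that before putting the rod in.

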